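# Peel the empty tray off the bead stack and hold it over the tying mat

## Robot

A 7-joint arm with a two-finger parallel gripper is mounted at the origin on the work surface. World frame = base frame: x ahead of the robot, y to its left, z up, the work surface at z = 0. Lengths are in m, angles in rad, forces in N, time in s.
With the tool pointing down it reaches from about 0.4 to 0.85 m from the base axis. Payload 4.5 kg.
Tool frame: the origin (TCP) lies where the fingers leave the gripper's body, on its centre line; the fingertips stand 64 mm ahead of it and the grasp point (between the pads) lies 45 mm ahead of it; z points along the fingers, y is the direction in which the jaws open and shut (so a half turn about z gives the same grasp; the last joint's range is limited). The gripper opens to 88 mm and grips with 3 to 60 N. Pads are 18 mm wide; open, the fingers measure 123 mm over their backs; the gripper's body (75 mm by 187 mm) begins 45 mm behind the grasp point.
Start: joints at [-1.277, 0.689, -0.195, 1.565, 0.157, 0.902, -0.215], TCP at [0.161, 0.604, 0.303] pointing down, gripper open.
Joint ranges: [-3.01, 3.01], [-0.46, 2.08], [-1.47, 1.51], [0.13, 2.56], [-1, 4.14], [0.04, 2.09], [-2.66, 2.66]. Speed limits (rad/s): [2.57, 2.57, 3.14, 3.14, 3.14, 3.14, 3.14].

## Interface

Orientations are given as a unit quaternion [x, y, z, w].
In Python, from plant import monitor, snapshot, workorder, finder gives the robot as it stands.
- The arm moves only by the tool carry_out, never from a script. Its argument "motion" is one flat list of numbers, 6 for each row, row after row: the shift along the tool's x, y, z in cm, then the turn, a rotation vector about the tool's x, y, z in rad. In form: [x, y, z, rx, ry, rz, x, y, z, rx, ry, rz, ...]. A call has 1 to 8 rows; each row shifts and turns the commanded pose from where the row before left it, along the tool's axes as they then stand; what a row does not reach is not made up. A row lasts 1/8 s, in which the tool goes at most 62.5 mm and 10.7 degrees, less where a joint would pass 70% of its speed; a pose out of reach is approached as far as the arm can. A call with a gripper value outside its range is refused whole. "hand" is the finger opening in cm, from 0 to 8.81, set as the call begins (left out, the last holds). The fingers move at their own pace and stop on an object; "grip_force" is the grip in N (left out, the last holds). Time passes only in rows, so rows that do not move let the fingers close. It gives the time, the measured TCP pose, the force and the opening at its end, in the units of the state.
- monitor.get_state(): the state, without advancing time (a new reading comes with each control period).
- snapshot(name): name is "side" or "top"; returns a dict with "frame" (480x640x3 uint8, red, green, blue), "range_z" (480x640 float32, m along the optical axis (not along the pixel's ray), 0 where there is no reading), "fx", "fy", "cx", "cy" (pixels), "rvec" (rotation vector, rad) and "tvec" (3), from world to camera coordinates, as OpenCV has them. Camera axes: x right, y down, z forward; pixel columns grow to the right and rows downward; lengths in m; the calibration is good to about 2 mm. A picture is of the moment at which its call begins.
- workorder.finish_job(): hands the job in, once; it reports no verdict.
Trained networks look in a picture, given as the dict that the camera call returned (one of the last four; its "shot" number tells which), for a name from the list of things; names that differ only in an ending like _2 or _b are one class to them, and where a whole thing is asked for, a point or a joint stands for the part that bears it (a point fixed in the world has none). Each returns a list of dicts, best first, with "p" (0 to 1); they miss things now and then, are a little off and sometimes report something else, mostly with a low value. They report only what shows in the picture. A call takes as long as a camera call. They do not tell look-alikes from the thing itself.
- finder.masks_of(picture, thing): "pixels" (480x640 bool, what is visible of it) and "extent" ([left, top, right, bottom] in pixels, round what is visible of it).
The state is a dict: "clock": time; "q": joint angles; "qd": joint speeds; "joint_torque": joint torques, N m; "tool_pos": TCP position; "eef_rot": TCP orientation; "contact_force": force on the tool from outside, world axes, zero at the start; "moment": the same for the moment, N m; "opening": opening from 0.0 (shut) to 1.0 (fully open).
Only numpy, scipy, OpenCV 4.12 (cv2) and the standard library are available. Lean on these libraries where they do the work, as an engineer would, in place of code of your own. Each camera call takes 0.05 s, during which the arm holds its last target. There are 200 camera calls.

## Task

Peel the empty top tray off the clinging stack by lifting it at the corner with the upright grip, so that this corner comes up first while the opposite corner still rests on the stack; leave the rest of the stack sitting where it is. Then hold the tray out roughly level over the middle of the cork mat, at least 12 cm above the table, ready to be filled, without disturbing the other things. The job finishes with the robot still holding the tray there, at rest: do not put it down or let go.

Things in the scene. Friction and masses are not known exactly. Their poses are not given: they have to be found in the camera images.
- tray: Empty grey plastic top tray, about 80 g. Tub 130 x 90 mm outside, 14 mm deep, open on top, walls 3 mm; level rim around it 160 (x) x 120 (y) mm outside, 3 mm thick, its underside 14 mm above the origin. Origin: centre of the tub's underside, z up when level. A rigid upright grip stands at its +x +y corner. It is nested in the stack, rim on rim, held by the stack's four snaps
- tray_grip (a point): Centre of the top of the tray's corner grip, an upright block 10 mm thick, 30 mm long, 34 mm tall above the rim's upper face; at (78.4, 58.8, 51) mm in the tray's frame, 98 mm from its middle along the diagonal. Its length runs along that diagonal (0.6435 rad from tray x towards y): fingers from above close across it on the 10 mm. The point's axes are the tray's
- tray_far_corner (a point): The rim's outer corner diagonally across from the grip, on the rim's underside: (-80, -60, 14) mm in the tray's frame. Turned up about this corner by 0.32 rad, the tray comes free of the snaps one after another; pulled up square, all four resist at once and it does not peel
- tray_middle (a point): Middle of the tray at the level of its rim's underside: (0, 0, 14) mm in the tray's frame
- stack: Rest of the stack: nested grey trays, lead eyes in the uppermost, 1.4 kg, loose on the table, rims 160 (x) x 120 (y) mm. Origin: centre of base; top rim's upper face at 48 mm; tray origin sits 34 mm above it, same axes. Spring snaps (12 mm balls at x +-40, y +-63 mm, posts to 19 mm above the rim, out to y +-77) overlap the tray's rim by 3 mm; each catches at 3 mm of rise, lets go at 8 mm, 3 N
- mat: Flat cork tying mat, 200 (x) x 160 (y) x 3 mm, fixed on the table, origin at the centre of its underside
- jar: Bystander: small glass jar with black cap, 42 mm across, 62 mm tall, origin at the centre of its underside
- spool: Bystander: wooden thread spool standing on end, 32 mm across, 32 mm tall, origin at the centre of its underside
- tin: Bystander: round flat aluminium tin, 58 mm across, 18 mm tall, origin at the centre of its underside
Mind the look-alikes: they are no part of the job. What is shaped like the tray but purple is not meant. Leave any green look-alike of the stack alone.

How it is judged:
On the way:
1. the grip corner is peeled up (grip top more than 20 mm above its seated height) while the opposite corner is still down on the stack (raised less than 10 mm) (z of tray_grip in the frame of stack above 0.105 m and z of tray_far_corner in the frame of stack below 0.058 m), for 0.1 s.
At the end, for the whole second after the job is handed in: The fingers hold the tray at rest (under 5 cm/s), its middle over 120 mm above the table and within 60 mm horizontally of the mat's centre, tilt under 0.45 rad, far corner above 80 mm, clear of the stack; the stack sits flat within 30 mm of where it was (height (world z) of tray_middle above 0.12 m and height (world z) of tray_far_corner above 0.08 m and horizontal distance between tray_middle and mat below 0.06 m and angle between tray's own z axis and vertical below 0.45 rad and contact force between tray and the fingers above 1 N and contact force between tray and stack below 0.1 N and linear speed of tray below 0.05 m/s and distance of stack from where it was at the start of the episode below 0.03 m and angle between stack's own z axis and vertical below 0.05 rad); the arm keeps its last pose, push and grip.
It fails at once if the rest of the stack is dragged, lifted or tipped (distance of stack from where it was at the start of the episode above 0.035 m or angle between stack's own z axis and vertical above 0.2 rad).
It fails at once if a bystander is disturbed (distance of any of jar, spool, tin from where it was at the start of the episode above 0.03 m or angle between any of jar, spool's own z axis and vertical above 0.5 rad).
It also fails if it takes over 40 s, if anything falls off the work surface, if the arm or the gripper's body presses on something with over 40 N, if the wrist force passes 120 N, or if a joint passes its speed limit or range.

## Working session

There is one attempt and no reset: what is moved stays moved. The work goes in short steps, Python scripts to look and compute and a tool call to move; the robot and the scene stay as the last step left them, time stands still between calls to the robot, and variables do not carry over. Pictures are saved under pics/ and viewed, about 8 in all and at most 12, crops included, and the job is handed in when it is done.

Besides the shell and the picture viewer there is one more tool, called after "Call:" as name(argument=value, ...) on one line, values as JSON. carry_out: Moves the arm, as the interface text tells. Its arguments: {"type":"object","properties":{"motion":{"type":"array"},"hand":{"type":"number"},"grip_force":{"type":"number"}},"required":["motion"]}

```bash
mkdir -p pics; ls
cat > h.py <<'E'
import numpy as np, cv2
from plant import monitor, snapshot, workorder, finder
def world(p):
    R=cv2.Rodrigues(np.array(p["rvec"],float))[0]; t=np.array(p["tvec"],float).ravel()
    z=p["range_z"].astype(float); v,u=np.mgrid[:480,:640]
    c=np.dstack([(u-p["cx"])/p["fx"]*z,(v-p["cy"])/p["fy"]*z,z])
    w=(c-t)@R; w[z==0]=np.nan
    return w
def save(p,n): cv2.imwrite(f"pics/{n}.png",p["frame"][:,:,::-1])
E
python3 - <<'E'
from h import *
for n in ("top","side"):
    p=snapshot(n); save(p,n+"0"); w=world(p)
    np.savez(f"{n}0.npz",w=w,f=p["frame"])
    for th in ("tray","tray_grip","stack","mat","jar","spool","tin"):
        for d in finder.masks_of(p,th)[:3]:
            m=d["pixels"]; q=w[m]; print(n,th,round(d["p"],2),d["extent"],np.nanmedian(q,0).round(3),np.nanpercentile(q,[2],0).round(3),np.nanpercentile(q,98,0).round(3),p["frame"][m].mean(0).round())
s=monitor.get_state();print(s)
E
```

```text
pics
top tray 0.89 [396.4, 333.3, 490.0, 435.2] [ 0.264 -0.279  0.008] [[ 0.171 -0.36  -0.002]] [ 0.343 -0.199  0.039] [137.  76. 179.]
top tray 0.62 [375.9, 226.9, 465.2, 310.1] [ 0.484 -0.233  0.042] [[ 0.415 -0.308  0.032]] [ 0.564 -0.148  0.065] [128. 130. 139.]
top tray_grip 0.92 [376.4, 225.8, 467.1, 312.6] [ 0.484 -0.233  0.042] [[ 0.415 -0.309  0.032]] [ 0.564 -0.15   0.064] [128. 130. 139.]
top tray_grip 0.89 [397.8, 333.9, 491.0, 436.0] [ 0.264 -0.279  0.008] [[ 0.171 -0.36  -0.002]] [ 0.345 -0.199  0.038] [136.  77. 179.]
top stack 0.93 [250.1, 289.2, 339.3, 381.6] [0.35  0.034 0.022] [[ 0.269 -0.047  0.013]] [0.429 0.112 0.065] [ 60. 148.  88.]
top stack 0.82 [384.0, 232.2, 456.1, 315.0] [ 0.527 -0.236  0.062] [[ 0.396 -0.292 -0.002]] [ 0.566 -0.161  0.07 ] [111. 120. 133.]
top mat 0.77 [155.8, 200.2, 247.8, 299.1] [0.535 0.244 0.004] [[ 0.438  0.162 -0.002]] [0.636 0.33  0.009] [213. 171. 119.]
top mat 0.18 [378.0, 225.3, 467.0, 314.4] [ 0.484 -0.233  0.042] [[ 0.415 -0.309  0.031]] [ 0.565 -0.15   0.065] [128. 130. 138.]
top jar 0.71 [304.9, 144.4, 321.5, 174.7] [0.725 
[... 1626 characters left out ...]
8, 'q': array([-1.27718064,  0.68906799, -0.19459595,  1.56531419,  0.15731654,
        0.90252233, -0.21507827]), 'qd': array([-1.63412847e-03,  2.92983970e-04, -1.63958195e-04, -9.82911615e-04,
        3.89198245e-05, -2.88559933e-04, -9.63952054e-04]), 'joint_torque': array([ 8.37596981e-04, -5.27443135e+01, -1.26681793e+00, -1.53734940e+01,
       -5.18613739e-02, -7.63214957e-04,  2.28443815e-05]), 'tool_pos': array([0.1605488 , 0.60403533, 0.30275881]), 'eef_rot': array([1.29516501e-01, 9.91577266e-01, 3.62200926e-05, 1.03579891e-05]), 'contact_force': array([-0.30786188, -0.29245142,  0.03171768]), 'moment': array([ 0.01712209,  0.0007757 , -0.05318203]), 'opening': 0.999314180608755}
```

Run:
```python
from h import *
ims=[]
for n,b in (("top",(215,325,365,480)),("side",(160,255,340,435))):
    f=cv2.imread(f"pics/{n}0.png"); ims.append(cv2.resize(f[b[0]:b[1],b[2]:b[3]],(400,400),interpolation=cv2.INTER_CUBIC))
cv2.imwrite("pics/crop.png",np.hstack(ims))
for n in ("top","side"):
    d=np.load(n+"0.npz"); w=d["w"]; 
    box=(abs(w[...,0]-.485)<.13)&(abs(w[...,1]+.233)<.13)
    print(n,np.histogram(w[...,2][box],bins=np.arange(0,.1,.004)))
    g=box&(w[...,2]>.074)&(w[...,2]<.1)
    if g.sum():
        print("grip px",g.sum(),np.argwhere(g).mean(0)); print(w[g].round(3)[:40])
    r=box&(abs(w[...,2]-.051)<.004)
    q=w[r][:,:2].astype(np.float32); print("rim",cv2.minAreaRect(q),len(q))
    m=w[(abs(w[...,0]-.535)<.2)&(abs(w[...,1]-.246)<.2)&(w[...,2]<.02)&((d["f"][...,0].astype(int)-d["f"][...,2])>40)]
    print("mat",cv2.minAreaRect(m[:,:2].astype(np.float32)),len(m))
```

```text
top (array([4030,  551,   15,   12,    5,    4,   11,   61,  748, 1268,  314,
        324, 1154,  641,   73,   85,   83,   37,    2,    5,   25,   36,
         13,    1]), array([0.   , 0.004, 0.008, 0.012, 0.016, 0.02 , 0.024, 0.028, 0.032,
       0.036, 0.04 , 0.044, 0.048, 0.052, 0.056, 0.06 , 0.064, 0.068,
       0.072, 0.076, 0.08 , 0.084, 0.088, 0.092, 0.096]))
grip px 81 [234.66666667 450.14814815]
[[ 0.575 -0.291  0.078]
 [ 0.574 -0.291  0.083]
 [ 0.573 -0.293  0.086]
 [ 0.571 -0.288  0.088]
 [ 0.571 -0.291  0.087]
 [ 0.571 -0.293  0.087]
 [ 0.572 -0.295  0.085]
 [ 0.569 -0.287  0.084]
 [ 0.569 -0.289  0.084]
 [ 0.57  -0.292  0.082]
 [ 0.57  -0.294  0.082]
 [ 0.568 -0.294  0.091]
 [ 0.569 -0.296  0.089]
 [ 0.568 -0.285  0.083]
 [ 0.568 -0.287  0.082]
 [ 0.567 -0.288  0.088]
 [ 0.568 -0.292  0.082]
 [ 0.567 -0.293  0.085]
 [ 0.567 -0.295  0.086]
 [ 0.567 -0.296  0.089]
 [ 0.567 -0.284  0.076]
 [ 0.565 -0.284  0.086]
 [ 0.565 -0.286  0.087]
 [ 0.564 -0.288  0.088]
 [ 0.565 -0.291  0.085]
 [ 0.565 -0.293  0.084]
 [ 0.566 -0.296  0.081]
 [ 0.563 -0.283  0.084]
 [ 0.563 -0.285  0.
[... 1407 characters left out ...]
9  0.084]
 [ 0.562 -0.293  0.083]
 [ 0.558 -0.289  0.086]
 [ 0.556 -0.291  0.085]
 [ 0.574 -0.294  0.076]
 [ 0.57  -0.29   0.08 ]
 [ 0.567 -0.288  0.081]
 [ 0.563 -0.285  0.084]
 [ 0.56  -0.283  0.085]
 [ 0.558 -0.283  0.086]
 [ 0.557 -0.287  0.084]
 [ 0.555 -0.287  0.085]
 [ 0.553 -0.289  0.084]
 [ 0.573 -0.294  0.074]
 [ 0.568 -0.287  0.079]
 [ 0.566 -0.286  0.08 ]
 [ 0.563 -0.286  0.081]
 [ 0.56  -0.282  0.083]
 [ 0.556 -0.279  0.086]
 [ 0.555 -0.282  0.085]]
rim ((0.48175084590911865, -0.23257791996002197), (0.15613822638988495, 0.1733560860157013), 17.28957176208496) 1322
mat ((0.5361529588699341, 0.24226292967796326), (0.16016925871372223, 0.20162677764892578), 77.58829498291016) 11854
```

View pics/top0.png

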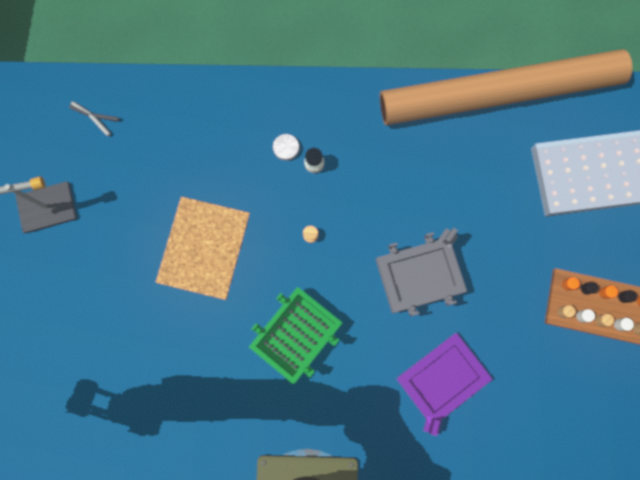

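View pics/crop.png

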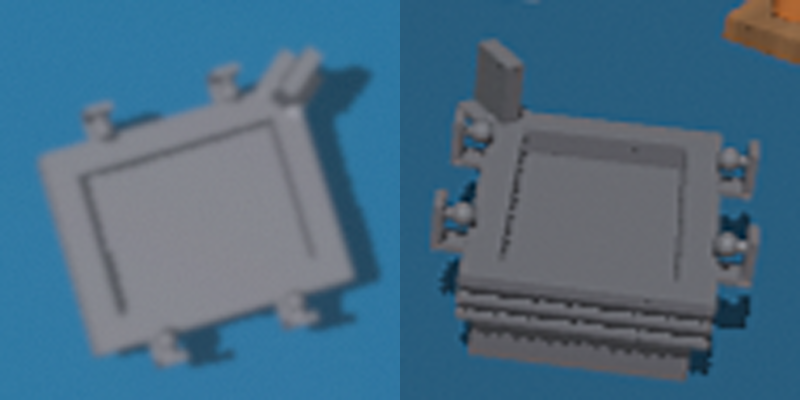

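Candidates, in top-image pixels:
- Grey tray on the grey stack at (421,272), with its grip at (450,235).
- Purple tray at (445,380), which is a look-alike.
- Green stack at (297,335), which is a look-alike.

I choose the grey one. The crop confirms the upright grip at its far-right corner and the four snaps.

Next I refine the pose and compute the approach.

Run:
```python
from h import *
from scipy.optimize import minimize
def loc(q,s):
    c,sn=np.cos(s[2]),np.sin(s[2]); d=q[:,:2]-s[:2]; return np.c_[d@[c,sn],d@[-sn,c]]
G=[]
for n in ("top","side"):
    w=np.load(n+"0.npz")["w"]; box=np.hypot(w[...,0]-.484,w[...,1]+.234)<.13
    q=w[box]; rim=q[abs(q[:,2]-.051)<.005]; fl=q[abs(q[:,2]-.037)<.004]; out=q[q[:,2]<.02]; g=q[(q[:,2]>.079)&(q[:,2]<.1)]
    def cost(s):
        a=abs(loc(rim,s)); ins=(a[:,0]<.080)&(a[:,1]<.060)&~((a[:,0]<.062)&(a[:,1]<.042))
        f=abs(loc(fl,s)); fi=(f[:,0]<.062)&(f[:,1]<.042)
        o=abs(loc(out,s)); oi=(o[:,0]<.08)&(o[:,1]<.06)
        return -(ins.sum()+fi.sum()-oi.sum())
    from scipy.optimize import differential_evolution as de
    r=de(cost,[(.46,.51),(-.26,-.21),(-1.6,-1.0)],seed=1,maxiter=150,tol=1e-6); s=r.x
    u=s[2]+.6435; print(n,s.round(4),r.fun,len(rim)+len(fl),"pred grip",(s[:2]+.098*np.array([np.cos(u),np.sin(u)])).round(4))
    m=cv2.minAreaRect(g[:,:2].astype(np.float32)); e=np.linalg.eigh(np.cov(g[:,:2].T))[1][:,1]
    print(" grip mean",g.mean(0).round(4),m,"pca deg",np.degrees(np.arctan(e[1]/e[0])),"pred",np.degrees(u))
```

```text
top [ 0.4813 -0.2287 -1.2726] -3761.0 4095 pred grip [ 0.5605 -0.2863]
 grip mean [ 0.5596 -0.2853  0.0853] ((0.559744119644165, -0.28543344140052795), (0.009576118551194668, 0.030854597687721252), 53.46885681152344) pca deg -37.034811977218055 pred -36.04717116354031
side [ 0.483  -0.2402 -1.2669] -1834.0 2738 pred grip [ 0.5625 -0.2974]
 grip mean [ 0.5592 -0.2867  0.0836] ((0.5594658255577087, -0.28758296370506287), (0.012674443423748016, 0.033646319061517715), 52.05191421508789) pca deg -35.02029659166904 pred -35.71878158311866
```

Call:
carry_out(motion=[-4.7, -3.9, 0, 0, 0, 0, -4.7, -3.9, 0, 0, 0, 0, -4.7, -3.9, 0, 0, 0, 0, -4.7, -3.9, 0, 0, 0, 0, -4.7, -3.9, 0, 0, 0, 0, -4.7, -3.9, 0, 0, 0, 0, -4.7, -3.9, 0, 0, 0, 0, -4.7, -3.9, 0, 0, 0, 0], hand=5, grip_force=55)

```text
clock: 1.8
tool_pos: [0.445, 0.2044, 0.303]
eef_rot: [0.129, 0.992, 0.0, 0.0]
contact_force: [0.7, 0.2, 0.0]
opening: 0.571
```

```bash
cat > go.py <<'E'
import sys; from h import *
from scipy.spatial.transform import Rotation as Ro
def need(p,R):  # tool-frame shift (cm) and turn to world target
    s=monitor.get_state(); R0=Ro.from_quat(s["eef_rot"])
    print("t",s["clock"],"pos",s["tool_pos"].round(4),"F",s["contact_force"].round(1),"open",round(s["opening"],3),"q",s["q"].round(2))
    print("shift cm",(R0.inv().apply(np.array(p)-s["tool_pos"])*100).round(2),"turn",(R0.inv()*R).as_rotvec().round(4))
def down(deg):
    a=np.radians(deg); x=np.array([np.cos(a),np.sin(a),0]); z=np.array([0,0,-1.]); return Ro.from_matrix(np.c_[x,np.cross(z,x),z])
E
python3 -c "
from go import *
need([.5595,-.286,.25],down(144))"
```

```text
t 1.8 pos [0.445  0.2044 0.303 ] F [0.7 0.2 0. ] open 0.571 q [-0.36  0.52 -0.26  1.96  0.2   0.68  0.57]
shift cm [-23.66 -44.46   5.28] turn [0.001  0.0005 0.3687]
```

Call:
carry_out(motion=[-2.9, -5.5, 0.3, 0, 0, 0, -2.9, -5.5, 0.3, 0, 0, 0, -2.9, -5.5, 0.3, 0, 0, 0, -2.9, -5.5, 0.3, 0, 0, 0, -2.9, -5.5, 0.3, 0, 0, 0, -2.9, -5.5, 0.3, 0, 0, 0, -2.9, -5.5, 0.3, 0, 0, 0, -2.9, -5.5, 0.3, 0, 0, 0])

```text
clock: 2.8
tool_pos: [0.5553, -0.281, 0.2788]
eef_rot: [0.13, 0.992, 0.0, 0.0]
contact_force: [1.1, 0.6, 0.4]
opening: 0.567
```

Call:
carry_out(motion=[0, 0, 0, 0, 0, 0.123, 0, 0, 0, 0, 0, 0.123, 0, 0, 0, 0, 0, 0.123, 0, 0, 0, 0, 0, 0, 0, 0, 0, 0, 0, 0])

```text
clock: 3.42
tool_pos: [0.555, -0.2788, 0.2787]
eef_rot: [0.308, 0.951, 0.0, 0.0]
contact_force: [0.5, 0.8, 0.1]
opening: 0.566
```

```bash
python3 -c "
from go import *
need([.5595,-.286,.119],down(144))"
```

```text
t 3.425 pos [ 0.555  -0.2788  0.2787] F [0.5 0.8 0.1] open 0.566 q [ 0.5   0.71 -0.2   1.6   0.17  0.84  1.18]
shift cm [-0.78 -0.32 15.97] turn [0.0001 0.0001 0.0017]
```

Call:
carry_out(motion=[-0.8, -0.3, 3, 0, 0, 0, 0, 0, 3, 0, 0, 0, 0, 0, 3, 0, 0, 0, 0, 0, 3, 0, 0, 0, 0, 0, 2, 0, 0, 0, 0, 0, 1, 0, 0, 0, 0, 0, 0.9, 0, 0, 0, 0, 0, 0, 0, 0, 0])

```text
clock: 4.42
tool_pos: [0.5597, -0.286, 0.1197]
eef_rot: [0.309, 0.951, 0.0, 0.0]
contact_force: [-0.0, 0.2, -0.6]
opening: 0.565
```

Run:
```python
from go import *
need([.5595,-.286,.119],down(144))
a=snapshot("top");b=snapshot("side")
A=cv2.resize(a["frame"][200:320,370:490],(400,400),interpolation=2);B=cv2.resize(b["frame"][120:250,320:450],(400,400),interpolation=2)
cv2.imwrite("pics/pre.png",np.hstack([A,B])[:,:,::-1])
```

```text
t 4.425 pos [ 0.5597 -0.286   0.1197] F [-0.   0.2 -0.6] open 0.565 q [ 0.48  0.94 -0.15  1.67  0.23  0.55  1.13]
shift cm [ 0.02 -0.01  0.07] turn [ 0.0001 -0.     -0.0003]
```

View pics/pre.png

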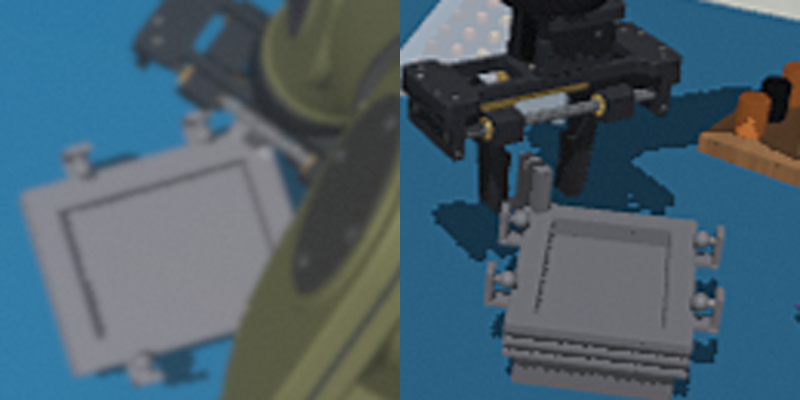

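The side crop (right half) shows the grip at crop pixel (535,185), between the fingers at (492,175) and (572,165). I'll close on it.

Call:
carry_out(motion=[0, 0, 0, 0, 0, 0, 0, 0, 0, 0, 0, 0, 0, 0, 0, 0, 0, 0, 0, 0, 0, 0, 0, 0, 0, 0, 0, 0, 0, 0, 0, 0, 0, 0, 0, 0], hand=0, grip_force=58)

```text
clock: 5.28
tool_pos: [0.5596, -0.2861, 0.1197]
eef_rot: [0.309, 0.951, -0.0, -0.0]
contact_force: [-0.5, 0.4, 1.5]
opening: 0.112
```

Run:
```python
from go import *
s=monitor.get_state(); need([.5595,-.286,.119],down(144))
d=.098+.100; p=np.array([d,0,s["tool_pos"][2]-.048])
for a in (.02,.04):
    R=Ro.from_rotvec([0,-a,0]); print(a,((p-R.apply(p))*100).round(3))
```

```text
t 5.275 pos [ 0.5596 -0.2861  0.1197] F [-0.5  0.4  1.5] open 0.112 q [ 0.48  0.94 -0.15  1.67  0.23  0.55  1.13]
shift cm [ 0.02 -0.    0.07] turn [-0.0001 -0.0001 -0.0007]
0.02 [ 0.147  0.    -0.395]
0.04 [ 0.303  0.    -0.786]
```

Call:
carry_out(motion=[0.147, 0, -0.395, 0, -0.02, 0, 0.147, 0, -0.395, 0, -0.02, 0, 0.147, 0, -0.395, 0, -0.02, 0, 0.147, 0, -0.395, 0, -0.02, 0, 0.147, 0, -0.395, 0, -0.02, 0, 0.147, 0, -0.395, 0, -0.02, 0, 0.147, 0, -0.395, 0, -0.02, 0, 0.147, 0, -0.395, 0, -0.02, 0])

```text
clock: 6.28
tool_pos: [0.549, -0.278, 0.1511]
eef_rot: [0.309, 0.948, -0.025, 0.078]
contact_force: [0.3, -0.5, -1.6]
opening: 0.106
```

Run:
```python
from go import *
need([.5595,-.286,.119],down(144))
b=snapshot("side")
B=cv2.resize(b["frame"][120:250,320:450],(500,500),interpolation=2)
cv2.imwrite("pics/peel.png",B[:,:,::-1])
```

```text
t 6.275 pos [ 0.549  -0.278   0.1511] F [ 0.3 -0.5 -1.6] open 0.106 q [ 0.41  0.85 -0.06  1.84  0.28  0.3   1.06]
shift cm [-0.78 -0.03  3.38] turn [ 0.0006  0.163  -0.0011]
```

View pics/peel.png

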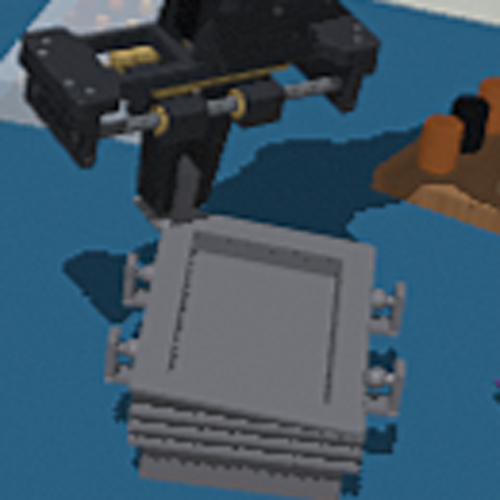

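The grip corner is up about 31 mm, the far corner is still seated and the stack is in place. q6 is getting near its limit, so I'll peel a bit further while watching it.

Call:
carry_out(motion=[0.147, 0, -0.395, 0, -0.02, 0, 0.147, 0, -0.395, 0, -0.02, 0, 0.147, 0, -0.395, 0, -0.02, 0, 0.147, 0, -0.395, 0, -0.02, 0, 0.147, 0, -0.395, 0, -0.02, 0, 0, 0, 0, 0, 0, 0])

```text
clock: 7.08
tool_pos: [0.5395, -0.2707, 0.1685]
eef_rot: [0.306, 0.943, -0.04, 0.124]
contact_force: [1.6, 1.0, -1.4]
opening: 0.11
```

Run:
```python
from go import *
need([.5595,-.286,.119],down(144))
```

```text
t 7.075 pos [ 0.5395 -0.2707  0.1685] F [ 1.6  1.  -1.4] open 0.11 q [0.34 0.8  0.04 1.95 0.29 0.14 1.02]
shift cm [-1.16 -0.07  5.43] turn [ 4.000e-04  2.605e-01 -1.000e-04]
```

Call:
carry_out(motion=[0.147, 0, -0.395, 0, -0.02, 0, 0.147, 0, -0.395, 0, -0.02, 0, -0.15, 0, -0.47, 0, 0, 0, -0.15, 0, -0.47, 0, 0, 0, -0.15, 0, -0.47, 0, 0, 0, -0.15, 0, -0.47, 0, 0, 0])

```text
clock: 7.82
tool_pos: [0.5353, -0.2687, 0.1951]
eef_rot: [0.306, 0.94, -0.046, 0.142]
contact_force: [0.8, -0.7, -0.2]
opening: 0.101
```

Run:
```python
from go import *
need([.5595,-.286,.119],down(144))
b=snapshot("side")
B=cv2.resize(b["frame"][120:250,320:450],(500,500),interpolation=2)
cv2.imwrite("pics/lift.png",B[:,:,::-1])
```

```text
t 7.825 pos [ 0.5353 -0.2687  0.1951] F [ 0.8 -0.7 -0.2] open 0.101 q [0.31 0.75 0.06 1.98 0.3  0.13 1.  ]
shift cm [-0.59  0.02  8.15] turn [-0.0003  0.2997 -0.0007]
```

View pics/lift.png

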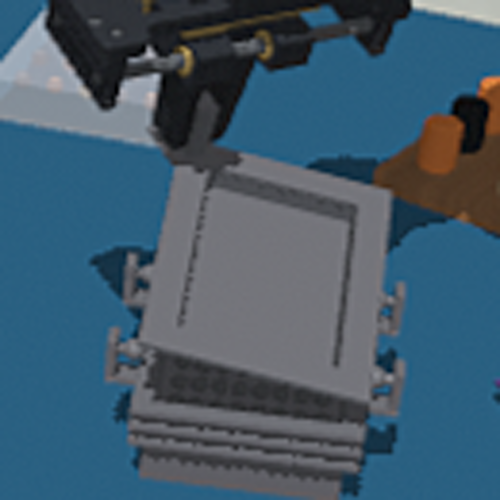

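The tray is clear of the snaps, tilted, and the stack stays put. Next I lift and level it.

Call:
carry_out(motion=[-0.6, 0, -1.9, 0, 0, 0, -0.6, 0, -1.9, 0, 0, 0, -0.6, 0, -1.9, 0, 0.05, 0, -0.5, 0, -1.9, 0, 0.05, 0, -0.4, 0, -1.9, 0, 0.05, 0, -0.3, 0, -1.9, 0, 0.05, 0, -0.2, 0, -1, 0, 0.05, 0, 0, 0, 0, 0, 0.05, 0])

```text
clock: 8.88
tool_pos: [0.5372, -0.2699, 0.3241]
eef_rot: [0.309, 0.951, 0.0, 0.0]
contact_force: [0.3, -0.2, -0.1]
opening: 0.106
```

Run:
```python
from go import *
s=monitor.get_state()
mat=np.array([.537,.243]);
# rotate about base so that tray lies over mat: tool yaw phi, TCP = mat - .098*x(phi)
for deg in (144,170,195,205): 
    a=np.radians(deg); T=mat-.098*np.array([np.cos(a),np.sin(a)]); print(deg,T.round(3),np.hypot(*T).round(3),np.degrees(np.arctan2(T[1],T[0])).round(1)); need([*T,.29],down(deg))
```

```text
144 [0.616 0.185] 0.644 16.7
t 8.875 pos [ 0.5372 -0.2699  0.3241] F [ 0.3 -0.2 -0.1] open 0.106 q [ 0.5   0.63 -0.19  1.62  0.14  0.91  1.2 ]
shift cm [20.4  41.47  3.43] turn [ 0.0004  0.0003 -0.0008]
170 [0.634 0.226] 0.673 19.6
t 8.875 pos [ 0.5372 -0.2699  0.3241] F [ 0.3 -0.2 -0.1] open 0.106 q [ 0.5   0.63 -0.19  1.62  0.14  0.91  1.2 ]
shift cm [21.39 45.76  3.43] turn [ 4.000e-04  4.000e-04 -4.546e-01]
195 [0.632 0.268] 0.686 23.0
t 8.875 pos [ 0.5372 -0.2699  0.3241] F [ 0.3 -0.2 -0.1] open 0.106 q [ 0.5   0.63 -0.19  1.62  0.14  0.91  1.2 ]
shift cm [24.04 49.08  3.43] turn [ 3.000e-04  5.000e-04 -8.909e-01]
205 [0.626 0.284] 0.687 24.4
t 8.875 pos [ 0.5372 -0.2699  0.3241] F [ 0.3 -0.2 -0.1] open 0.106 q [ 0.5   0.63 -0.19  1.62  0.14  0.91  1.2 ]
shift cm [25.45 50.03  3.43] turn [ 2.0000e-04  5.0000e-04 -1.0654e+00]
```

Call:
carry_out(motion=[0.6, 1.3, 0, 0, 0, 0, 1.3, 2.6, 0, 0, 0, 0, 1.5, 3.0, 0, 0, 0, 0, 1.5, 3.0, 0, 0, 0, 0, 1.5, 3.0, 0, 0, 0, 0, 1.5, 3.0, 0, 0, 0, 0, 1.5, 3.0, 0, 0, 0, 0, 1.5, 3.0, 0, 0, 0, 0])

```text
clock: 9.88
tool_pos: [0.577, -0.0259, 0.3229]
eef_rot: [0.309, 0.951, 0.0, -0.0]
contact_force: [-0.0, -0.2, -0.3]
opening: 0.108
```

Call:
carry_out(motion=[1.5, 3.0, 0.3, 0, 0, 0, 1.5, 3.0, 0.5, 0, 0, 0, 1.5, 3.0, 0.6, 0, 0, 0, 1.5, 3.0, 0.6, 0, 0, 0, 1.5, 3.0, 0.6, 0, 0, 0, 1.2, 2.5, 0.5, 0, 0, 0, 0.8, 1.6, 0.3, 0, 0, 0, 0, 0.5, 0, 0, 0, 0])

```text
clock: 10.88
tool_pos: [0.6153, 0.1877, 0.2887]
eef_rot: [0.308, 0.951, 0.0, -0.0]
contact_force: [-0.1, -0.2, -2.1]
opening: 0.109
```

Call:
carry_out(motion=[0, 0, 0, 0, 0, 0, 0, 0, 0, 0, 0, 0, 0, 0, 0, 0, 0, 0, 0, 0, 0, 0, 0, 0])

```text
clock: 11.38
tool_pos: [0.6162, 0.1855, 0.2892]
eef_rot: [0.31, 0.951, 0.0, 0.0]
contact_force: [0.8, 0.2, -1.0]
opening: 0.109
```

Run:
```python
from go import *
need([.616,.185,.29],down(144))
for n in ("top","side"):
    p=snapshot(n); save(p,n+"9"); w=world(p)
    ds=finder.masks_of(p,"tray")
    for d in ds[:3]:
        q=w[d["pixels"]]; q=q[q[:,2]>.1]
        if len(q)<50: continue
        c=np.c_[q[:,:2],np.ones(len(q))]; k=q[:,2]<.27
        f=np.linalg.lstsq(c[k],q[k,2],rcond=None)[0]
        print(n,d["p"],d["extent"],np.median(q,0).round(3),np.percentile(q,2,0).round(3),np.percentile(q,98,0).round(3),"slope",f[:2].round(3))
    for th in ("stack","jar","spool","tin"):
        for d in finder.masks_of(p,th)[:2]: print(th,d["p"],np.nanmedian(w[d["pixels"]],0).round(3))
```

```text
t 11.375 pos [0.6162 0.1855 0.2892] F [ 0.8  0.2 -1. ] open 0.109 q [-0.29  0.73 -0.15  1.52  0.12  0.9   0.47]
shift cm [-0.02 -0.05 -0.08] turn [ 0.0001  0.0001 -0.0013]
top 0.78 [130.6, 205.6, 148.7, 253.2] [0.53  0.314 0.221] [0.428 0.138 0.208] [0.574 0.333 0.75 ] slope [-0.041  0.186]
stack 0.81 [ 0.483 -0.23   0.023]
stack 0.59 [0.354 0.03  0.021]
jar 0.87 [0.726 0.003 0.06 ]
spool 0.45 [0.567 0.007 0.032]
spool 0.44 [0.726 0.003 0.06 ]
tin 0.82 [0.768 0.067 0.018]
side 0.67 [143.5, 192.3, 281.1, 310.7] [0.542 0.244 0.218] [0.467 0.165 0.205] [0.606 0.325 0.234] slope [0.021 0.006]
stack 0.95 [0.341 0.028 0.029]
stack 0.78 [ 0.479 -0.227  0.028]
spool 0.55 [0.566 0.01  0.021]
```

View pics/side9.png

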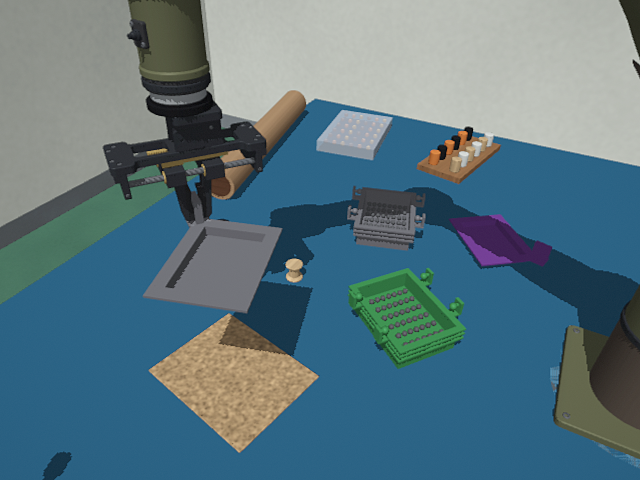

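The tray is held level at about z = 0.22, with its middle at about (0.54, 0.244). The mat centre is (0.537, 0.243). The stack and bystanders are unmoved, so I'm handing in.

```bash
python3 -c "
from h import *
print(workorder.finish_job())"
```

```text
the job is handed in; nothing more can be done
None
```

I peeled the grey tray off the stack by its corner grip and handed the job in with the robot still holding it level over the mat. No verdict was reported.

- **Peel:** I turned the tray up about the far corner to about 0.30 rad, not the 0.32 rad you gave, because joint 6 was nearing its lower limit. The picture at 0.16 rad showed the grip corner up about 31 mm with the far corner still on the stack. A straight lift after that freed the tray, with the wrist force never reading above about 2 N.
- **Tray at hand-in:** its middle is at about (0.54, 0.244), within about 1 cm of the mat centre (0.537, 0.243), and about 0.22 m above the table. Tilt is about 0.02 rad from the side camera, and the grip opening reads 9.6 mm on the 10 mm block, steady at rest.
- **Rest of the scene:** the stack is at about (0.48, -0.23), as before. The spool, jar and tin read within a few mm of where they started.
- **Checks that disagreed:** the top camera saw only a sliver of the tray behind the arm, and its slope reading (0.19) was contaminated, so I relied on the side camera and the tool pose. In the last side view the network did not find the jar or the tin, so those two rest on the top view.

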